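Swing the bench loupe over the ring and light it

TASK

Get the finger ring ready for inspection: push the arm of the bench loupe round with a fingertip until the ring cone (the pointed stand wearing a ring), seen from above, lies inside the rim of the lens, as well centred as you can; then press the lamp switch on top of the loupe's post all the way down and let it come up again. Push and press gently, grip and lift nothing, leave the loupe's foot, the ring cone and everything else on the bench where they stand, and finish clear of everything with the lens still over the ring.

Things in the scene. Friction and masses are not known exactly. Their poses are not given: they have to be found in the camera images.
- loupe_base: Bench loupe: heavy round dark steel foot (136 mm across, 18 mm high, about 2.4 kg, standing loose on the bench, not fixed) with an upright steel post (26 mm thick) in its middle. Origin: centre of the foot's underside, straight below the post's axis; z up, -x is the direction of the arm at joint value 0.
- pivot (a point): Point on the vertical axis of the loupe's post, 115 mm above the bench, at the arm's mid-height: the arm swings level about it.
- swing (a joint): Swing of the loupe's arm in rad: 0 = arm along the foot's -x, positive = anticlockwise seen from above, stops at -1.5 and +1.5. It has light friction (about 0.6 N at 100 mm from the axis) and stays where it is left.
- bar (a point): Point on the centre line of the loupe's arm, 100 mm from the pivot axis, turning with it. The arm is a level square aluminium bar, 12 mm wide, from 109 to 121 mm above the bench, bare and straight from 21 to 149 mm from the axis, then comes the lens. Beside it a fingertip may go down to 85 mm above the bench; what stands below is at most 70 mm high.
- lens (a point): Centre of the round lens at the end of the arm, 200 mm from the pivot axis, 115 mm above the bench; clear glass in a black rim 10 mm high, 90 mm inside and 102 mm outside diameter. It turns with the arm.
- lamp_switch (a joint): Travel of the lamp switch in m: 0 = up, 0.006 = fully down; springs back by itself; fully down takes about 4 N; it counts as pressed from 0.004 on.
- lamp_switch_top (a point): Centre of the top face of the lamp switch, a round grey push button 30 mm across on top of the post, in a black housing, about 147 mm above the bench; it is pressed straight down and is the highest point of the loupe.
- ring_cone: Ring cone: the only pointed stand, a white plastic cone 70 mm high on a 46 mm wide round foot, wearing a steel finger ring (25 mm across) at 27 mm height; stands loose. Origin: centre of its underside, z up. It stands somewhere on the lens's arc, 193 to 207 mm from the pivot axis, left or right of where the lens starts.
- pendant_block: Bystander under the arc: small square white block (44 mm, 40 mm high with a flat steel disc on it). Origin: centre of its underside.
- doming_stake: Bystander under the arc: round white foot (46 mm) with a thin steel stem and a ball, 60 mm high. Origin: centre of its underside.
- ring_clamp: Bystander under the arc: round white post (44 mm) with two steel jaws, 54 mm high. Origin: centre of its underside.
- bur_block: Bystander under the arm: wooden block 45 x 30 mm with three small burs, 37 mm high. Origin: centre of its underside.
- dapping_block: Bystander: 35 mm steel block near the middle of the arc, on the robot's side. Origin: centre of its underside.
- tool_rest: Bystander: black handpiece rest, 90 x 70 mm, 56 mm high, on the right. Origin: centre of its underside.
- parts_tray: Bystander: white tray 90 x 120 mm, 25 mm high, on the left. Origin: centre of its underside.
- graver: Bystander: graver with a handle, 150 mm long, lying on the right.
- flux_jar: Bystander: small glass jar, 50 mm across, 60 mm high, far right. Origin: centre of its underside.
Things that resemble listed ones, but are neither listed nor needed, are in the scene too. Leave any red or yellow look-alike of the ring_cone alone.

How it is judged:
By the outcome, as a careful person would: the job done as asked, in the order asked, and still so for the second after the job is handed in, with the robot touching nothing.
It also fails if it takes over 51 s, if anything falls off the work surface, if the arm or the gripper's body presses on something with over 40 N, if the wrist force passes 120 N, or if a joint passes its speed limit or range.

ROBOT

A 7-joint arm with a two-finger parallel gripper is mounted at the origin on the work surface. World frame = base frame: x ahead of the robot, y to its left, z up, the work surface at z = 0. Lengths are in mm, angles in rad, forces in N, time in s.
With the tool pointing down it reaches from about 400 to 875 mm from the base axis. Payload 4.4 kg.
Tool frame: the origin (TCP) lies at the very end of the fingers, on their centre line; the grasp point (between the pads) lies 19 mm behind it; z points along the fingers, y is the direction in which the jaws open and shut (so a half turn about z gives the same grasp; the last joint's range is limited). The gripper opens to 85 mm and grips with 20 to 120 N. Pads are 22 mm wide; open, the fingers measure 114 mm over their backs; the gripper's body (76 mm by 85 mm) begins 54 mm behind the grasp point. The pads swing forward as they close: fully open they stand 13 mm farther back than shut.
Start: joints at [1.235, 0.628, 0.038, 1.517, -0.027, 0.996, -0.02], TCP at [173.278, -626.492, 231.313] pointing down, gripper open.
Joint ranges: [-3.06, 3.06], [-0.37, 2.12], [-1.25, 1.32], [0.18, 2.47], [-1.1, 4.24], [0.23, 1.98], [-2.94, 2.94]. Speed limits (rad/s): [2.57, 2.57, 3.14, 3.14, 3.14, 3.14, 3.14].

INTERFACE

Orientations are given as [roll, pitch, yaw] about the fixed x, y, z axes, in that order (R = Rz(yaw) Ry(pitch) Rx(roll)).
In Python, from cell import ctrl gives the robot as it stands.
- The arm moves only by the shell command python3 -m crank 'ROWS' [OPENING]. ROWS is JSON, a list that holds one entry, the list of rows, each a list of 6 numbers: the shift along the tool's x, y, z in units of 30 mm (1.0 is 30 mm), then the turn, a rotation vector about the tool's x, y, z in units of 6 degrees (1.0 is 6 degrees). In form: [[[tx, ty, tz, rx, ry, rz], ...]]. A call has 1 to 12 rows; each row shifts and turns the pose as measured when the row begins, along the tool's axes as they then stand; what a row does not reach is not made up. A row lasts 1/12 s, in which the tool goes at most 41.7 mm and 7.16 degrees, less where a joint would pass 70% of its speed; a pose out of reach is approached as far as the arm can. A call is refused whole if a number of a shift passes 1 or a number of a turn 1, either way. A call with a gripper value outside its range is refused whole. OPENING is the gripper command: -1 is fully open, 1 is shut, values between are in proportion, set as the call begins (- or left out, the last holds). The fingers move at their own pace and stop on an object; the grip force is fixed at half the most. Time passes only in rows, so rows that do not move let the fingers close. It gives the time, the measured TCP pose, the force and the opening at its end, in the units of the state.
- ctrl.read_state(): the state, without advancing time (a new reading comes with each control period).
- ctrl.get_image(name): name is "side" or "top" or "wrist"; returns a dict with "color" (384x512x3 uint8, red, green, blue), "depth" (384x512 float32, mm along the optical axis (not along the pixel's ray), 0 where there is no reading), "camera_matrix" (3x3 intrinsics, pixels), "R" (3x3) and "t" (3): a world point X has camera coordinates R X + t. Camera axes: x right, y down, z forward; pixel columns grow to the right and rows downward; lengths in mm; the calibration is good to about 2 mm. The wrist camera is an equidistant fisheye: a pixel r from the principal point sees the ray r / f radians off the axis. A picture is of the moment at which its call begins.
- ctrl.finish_job(): hands the job in, once; it reports no verdict.
Trained networks look in a picture, given as the dict that the camera call returned (one of the last four; its "shot" number tells which), for a name from the list of things; names that differ only in an ending like _2 or _b are one class to them, and where a whole thing is asked for, a point or a joint stands for the part that bears it (a point fixed in the world has none). Each returns a list of dicts, best first, with "conf" (0 to 1); they miss things now and then, are a little off and sometimes report something else, mostly with a low value. They report only what shows in the picture. A call takes as long as a camera call. They do not tell look-alikes from the thing itself.
- ctrl.search_frame(query, picture): "extent" ([centre column, centre row, width, height] in pixels, round what is visible of it).
The state is a dict: "clock": time; "qpos": joint angles; "qd": joint speeds; "tau": joint torques, N m; "eef_pos": TCP position; "tool_rot": TCP orientation; "force": force on the tool from outside, world axes, zero at the start; "torque": the same for the moment, N m; "width": finger opening in mm.
Only numpy, scipy, OpenCV 4.12 (cv2) and the standard library are available. Lean on these libraries where they do the work, as an engineer would, in place of code of your own. Each camera call takes 0.05 s, during which the arm holds its last target. There are 200 camera calls.

## Working session

There is one attempt and no reset: what is moved stays moved. The work goes in short steps, Python scripts to look and compute and a shell command to move; the robot and the scene stay as the last step left them, time stands still between calls to the robot, and variables do not carry over. Pictures are saved under pics/ and viewed, about 8 in all and at most 12, crops included, and the job is handed in when it is done.

```bash
mkdir -p pics; ls; cat > h.py <<'E'
import numpy as np, cv2
from cell import ctrl
def save(p,n,box=None,s=1):
    im=cv2.cvtColor(p["color"],cv2.COLOR_RGB2BGR)
    if box: im=im[box[1]:box[3],box[0]:box[2]]
    if s!=1: im=cv2.resize(im,None,fx=s,fy=s,interpolation=cv2.INTER_CUBIC)
    cv2.imwrite("pics/"+n,im)
def ray(p,u,v):
    K=p["camera_matrix"];d=np.array([(u-K[0,2])/K[0,0],(v-K[1,2])/K[1,1],1.])
    R=np.array(p["R"]);return -R.T@p["t"],R.T@d
def atz(p,u,v,z):
    c,d=ray(p,u,v);return c+d*(z-c[2])/d[2]
def proj(p,X):
    c=np.array(p["R"])@np.array(X,float)+p["t"];q=p["camera_matrix"]@c;return q[:2]/q[2]
def pd(p,u,v):
    c,d=ray(p,u,v);return c+d*p["depth"][int(round(v)),int(round(u))]
E
python3 - <<'E'
from h import *
np.set_printoptions(precision=1,suppress=True)
s=ctrl.read_state();print(s)
t=ctrl.get_image("top");sd=ctrl.get_image("side")
save(t,"top0.png",s=1.5);save(sd,"side0.png",s=1.5)
for nm,p in(("top",t),("side",sd)):
    print(nm,-p["R"].T@p["t"])
    for q in["ring_cone","loupe_base","lens","bar","lamp_switch_top","doming_stake","ring_clamp","pendant_block"]:
        for r in ctrl.search_frame(q,p)[:4]:
            e=r["extent"];print(q,np.array(e),round(r["conf"],2),pd(p,min(e[0],511),min(e[1],383)))
E
```

```text
pics
{'clock': 0.0, 'qpos': array([ 1.2,  0.6,  0. ,  1.5, -0. ,  1. , -0. ]), 'qd': array([-0.,  0., -0., -0., -0.,  0.,  0.]), 'tau': array([  0. , -56.3,   1.2, -19.3,   0. ,   0. ,   0. ]), 'eef_pos': array([ 173.1, -625.8,  230.4]), 'tool_rot': array([-3.1,  0. ,  0.3]), 'force': array([ 0.9,  0. , -0.3]), 'torque': array([-0. ,  0.1,  0. ]), 'width': 85.4503462655529}
top [ 337.2   32.4 1505.7]
ring_cone [286.4 153.6   6.2   7.2] 0.68 [620.6 -56.9 146.1]
ring_cone [336.6 162.5   9.9  15.2] 0.66 [ 618.8 -228.5   36.2]
ring_cone [355.9 216.   11.7  17.8] 0.57 [ 445.8 -291.9   36.6]
ring_cone [338.  190.6  16.3  12.7] 0.55 [ 526.4 -233.4   37.9]
loupe_base [286.8 187.9  48.5  91.2] 0.83 [535.1 -69.9   3.4]
loupe_base [132.6 173.   42.2  34. ] 0.52 [567.1 434.3  25.9]
lens [294.1 197.9  35.1  72.9] 0.96 [502.3 -94.4   6. ]
bar [295.7 199.4  36.4  77.9] 0.88 [ 497.8 -100.1    2.4]
bar [315.8 213.8  12.6  16.2] 0.47 [ 447.8 -159.8   57.6]
lamp_switch_top [286.9 154.7   8.9   8.8] 0.54 [617.2 -58.5 146.4]
doming_stake [315.7 213.4  14.8  13.1] 0.46 [ 448.8 -159.1   60.5]
ring_clamp [236.2 196.4  14.6  14.9] 0.67 [498.5  94.8  38.3]
ring_clamp [257.7 213.2  17.2  19.8] 0.43 [446.1  24.2  39.4]
pendant_block [236.6 198.   18.8  21. ] 0.58 [493.1  93.2  40.8]
side [ 163.2 -937.7  720.4]
ring_cone [298.5 275.9  19.4  22.2] 0.82 [ 530.1 -240.8   24.3]
ring_cone [329.1 264.9  19.9  26.7] 0.82 [ 616.1 -238.    34.7]
ring_cone [275.5 300.   14.4  29.3] 0.8 [ 442.4 -305.3   30.7]
loupe_base [273.6 220.9 109.5  62.3] 0.78 [574.1  39.4  -0.6]
lens [262.1 216.2  87.3  35.3] 0.58 [549.4  76.4  -1.3]
lens [273.1 218.7 106.5  57.3] 0.41 [576.8  50.6  -0.1]
bar [265.  216.8  88.   30.7] 0.87 [556.2  68.2   0.2]
doming_stake [258.6 263.3  20.8  28. ] 0.73 [ 452.3 -161.9   22.4]
ring_clamp [235.7 232.6  18.4   4.7] 0.55 [440.4   4.8   8.6]
pendant_block [245.1 205.2  19.9  10.6] 0.65 [496.9  89.2  42.5]
```

```bash
python3 - <<'E'
from h import *
t=ctrl.get_image("top");s=ctrl.get_image("side")
a=cv2.resize(t["color"][130:250,200:380],(800,533),interpolation=cv2.INTER_CUBIC)
b=cv2.resize(s["color"][170:330,200:380],(675,600),interpolation=cv2.INTER_CUBIC)
cv2.imwrite("pics/tc.png",a[:,:,::-1]);cv2.imwrite("pics/sc.png",b[:,:,::-1])
E
```

```text
(no output)
```

View pics/tc.png

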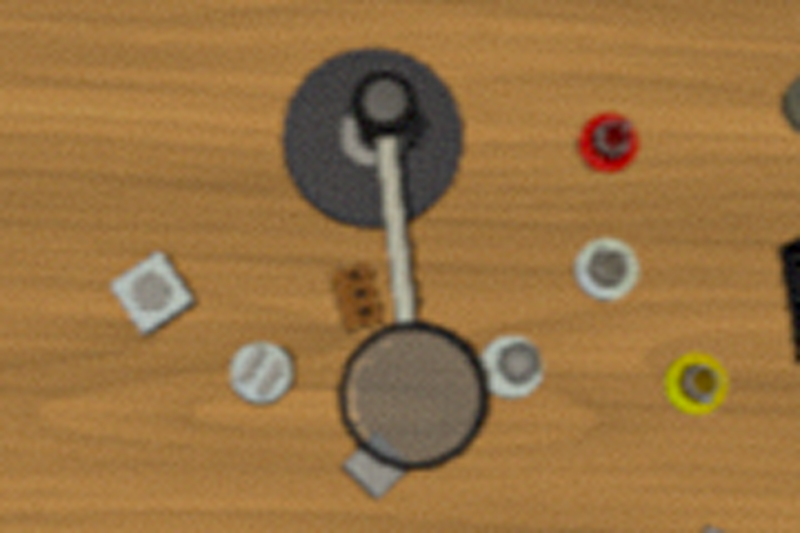

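View pics/sc.png

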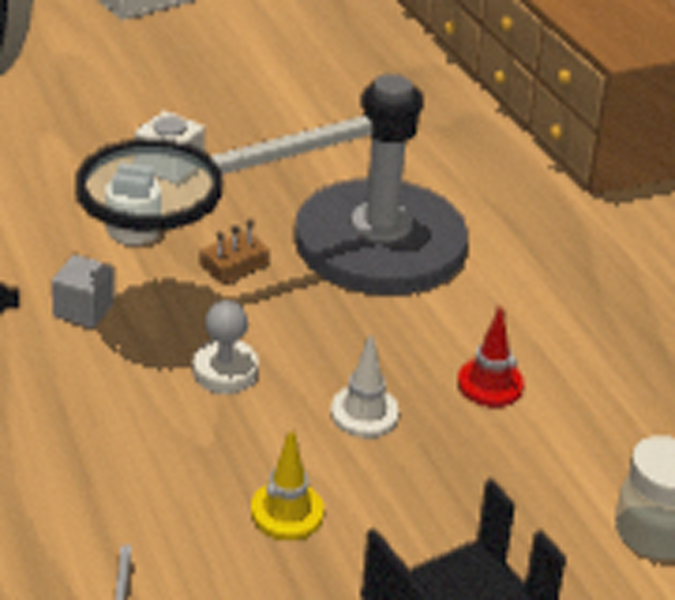

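View pics/top0.png

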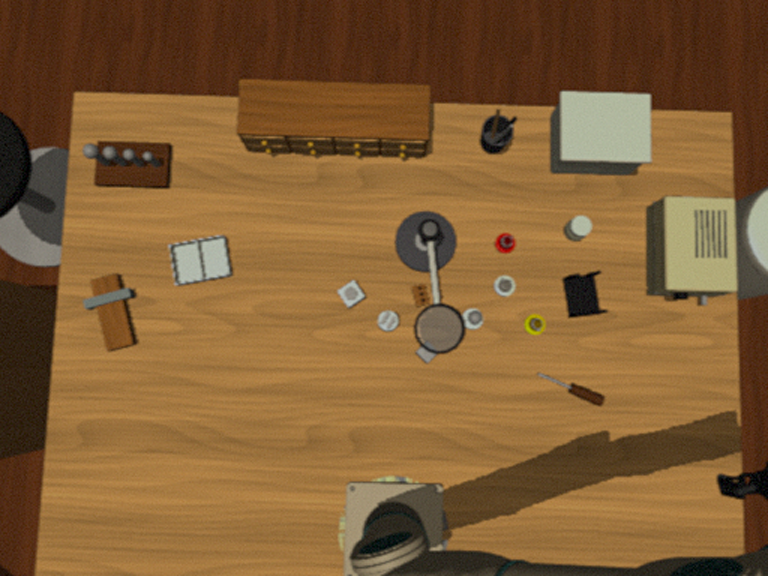

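The ring-cone candidates in the side crop are white (368,390), red (492,370) and yellow (288,500). Only the white one fits: it is pointed, white, wears a steel ring and is not red or yellow. In the top crop it is at (607,268). The ball stand at (515,365) is the doming stake. Next I measure pivot, lens and cone accurately.

```bash
cat >> h.py <<'E'
def blob(m,c):
    n,l,st,ce=cv2.connectedComponentsWithStats(m.astype(np.uint8))
    i=1+np.argmin(np.linalg.norm(ce[1:]-c,axis=1)+1e3*(st[1:,4]<15));return l==i,ce[i],st[i]
def fit(p,us,z):   # circle fit of pixels on plane z
    P=np.array([atz(p,u,v,z)[:2] for u,v in us]);A=np.c_[2*P,np.ones(len(P))]
    x=np.linalg.lstsq(A,(P**2).sum(1),rcond=None)[0];return x[:2],np.sqrt(x[2]+x[:2]@x[:2])
def outer(m):
    c=max(cv2.findContours(m.astype(np.uint8),cv2.RETR_EXTERNAL,cv2.CHAIN_APPROX_NONE)[0],key=cv2.contourArea)
    return cv2.convexHull(c)[:,0,:]
E
python3 - <<'E'
from h import *
np.set_printoptions(precision=1,suppress=True)
t=ctrl.get_image("top");c=t["color"].astype(int);d=t["depth"]
H,W=d.shape;v,u=np.mgrid[:H,:W]
P=np.array([[0,0,0]])
C,_=ray(t,0,0);K=t["camera_matrix"]
D=np.stack([(u-K[0,2])/K[0,0],(v-K[1,2])/K[1,1],np.ones_like(u)],-1)@t["R"]
X=C+D*d[...,None]
# lens rim: dark pixels near lens
V=c.max(2);dark=V<75
roi=(abs(u-293.4)<22)&(abs(v-218.9)<22)
m,ce,st=blob(dark&roi,(293.4,219));print("rim",ce,st,fit(t,outer(m),118))
roi=(abs(u-284)<24)&(abs(v-161)<24)
sat=c.max(2)-c.min(2)
m,ce,st=blob((V<105)&(sat<25)&roi,(284,161));o=outer(m);print("foot",st,fit(t,o,18))
o=o[o[:,1]>155];print(fit(t,o,18))
m=(X[...,2]>138)&(abs(u-287)<8)&(abs(v-153)<8);print("switch",m.sum(),X[m].mean(0), u[m].mean(),v[m].mean())
m=(V>60)&(sat<25)&(abs(u-286.5)<5)&(abs(v-152.5)<6);print("switch grey",m.sum(),u[m].mean(),v[m].mean(),atz(t,u[m].mean(),v[m].mean(),147))
# cone foot
roi=(abs(u-336.6)<10)&(abs(v-190.4)<10)
m,ce,st=blob((sat<45)&(V>95)&roi,(336.6,190.4));print("cone",ce,st,fit(t,outer(m),5))
# bar
m=(X[...,2]>105)&(X[...,2]<130)&(abs(u-290)<12)&(v>163)&(v<202);print("bar",m.sum(),X[m].mean(0),np.polyfit(X[m][:,0],X[m][:,1],1))
m=(X[...,2]>100)&(X[...,2]<130)&(abs(u-293)<22)&(v>198)&(v<240);print("rimdepth",m.sum(),X[m].min(0),X[m].max(0))
s=ctrl.get_image("side")
for nm,p in(("foot",(618,-58,18)),("sw",(618,-58,147))):print(proj(s,p),proj(t,p))
E
```

```text
rim [296.3 218.4] [277 202  33  34 139] (array([426.8, -81.8]), np.float64(49.80911157663681))
foot [ 264  141   40   40 1106] (array([623.5, -55.9]), np.float64(65.41285928215352))
(array([622.6, -55.8]), np.float64(64.88047810636381))
switch 115 [619.3 -55.3 167.7] 286.3652173913043 152.49565217391304
switch grey 72 286.09722222222223 152.27777777777777 [624.5 -55.9 147. ]
cone [335.7 190.3] [329 184  15  14 148] (array([ 531.8, -232.2]), np.float64(22.937084043844553))
bar 158 [537.3 -68.1 120.2] [   0.1 -134.8]
rimdepth 915 [ 376.9 -134.4  108. ] [486.6 -31.1 127.4]
[299.9 230.9] [284.  162.3]
[303.1 192.9] [286.8 154.4]
```

```bash
cat >> h.py <<'E'
from scipy.spatial.transform import Rotation as Ro
def go(X,yaw=None):   # total remaining shift in units, tool axes; turn units
    s=ctrl.read_state();R=Ro.from_euler("xyz",s["tool_rot"]);p=np.array(s["eef_pos"])
    yaw=s["tool_rot"][2] if yaw is None else yaw
    T=Ro.from_euler("xyz",[np.pi,0,yaw])
    print("t",s["clock"].__round__(2),"tcp",p.round(1),"rpy",np.array(s["tool_rot"]).round(3),"F",np.array(s["force"]).round(1),"w",round(s["width"],1))
    print("shift",(R.inv().apply(np.array(X)-p)/30).round(2),"turn",np.degrees((R.inv()*T).as_rotvec()).round(2)/6)
E
python3 -c "
from h import *
yaw=np.radians(277.5-270)
go([505.7,-38.3,230],yaw)"
```

```text
t 1.1 tcp [ 173.3 -626.5  231.3] rpy [ 3.142 -0.     0.27 ] F [-0.1  0.6 -0.4] w 85.8
shift [ 15.9  -15.94   0.04] turn [ 0.         -0.          1.32666667]
```

```bash
python3 -m crank '[[[0.5,-0.5,0,0,0,0],[0.8,-0.8,0,0,0,0],[0.8,-0.8,0,0,0,0],[0.8,-0.8,0,0,0,0],[0.8,-0.8,0,0,0,0],[0.8,-0.8,0,0,0,0],[0.8,-0.8,0,0,0,0],[0.8,-0.8,0,0,0,0],[0.8,-0.8,0,0,0,0],[0.8,-0.8,0,0,0,0.7],[0.8,-0.8,0,0,0,0.63],[0.5,-0.5,0,0,0,0]]]' 1; python3 -c "
from h import *
go([505.7,-38.3,230],np.radians(7.5))"
```

```text
clock: 2.1
eef_pos: [369.5, -291.2, 229.3]
tool_rot: [3.133, 0.001, 0.109]
force: [0.3, 0.1, 1.0]
width: -0.0
t 2.1 tcp [ 369.5 -291.2  229.3] rpy [3.133e+00 1.000e-03 1.090e-01] F [0.3 0.1 1. ] w -0.0
shift [ 5.43 -7.88 -0.1 ] turn [ 0.08        0.01333333 -0.20666667]
```

```bash
python3 -m crank '[[[0.6,-0.9,0,0,0,-0.1],[0.6,-0.9,0,0,0,-0.1],[0.6,-0.9,0,0,0,0],[0.6,-0.9,0,0,0,0],[0.6,-0.9,0,0,0,0],[0.6,-0.9,0,0,0,0],[0.6,-0.9,0,0,0,0],[0.6,-0.9,0,0,0,0],[0.5,-0.6,0,0,0,0],[0.2,-0.3,0,0,0,0],[0,0,0,0,0,0]]]'; python3 -c "
from h import *
go([505.7,-38.3,97],np.radians(7.5))"
```

```text
clock: 3.02
eef_pos: [512.6, -9.9, 229.6]
tool_rot: [3.132, -0.009, 0.14]
force: [0.3, -0.1, 0.1]
width: -0.1
t 3.02 tcp [512.6  -9.9 229.6] rpy [ 3.132 -0.009  0.14 ] F [ 0.3 -0.1  0.1] w -0.1
shift [-0.4   0.86  4.42] turn [ 0.09333333 -0.08333333  0.085     ]
```

```bash
python3 -m crank '[[[-0.1,0.1,0.8,0.1,-0.08,0.08],[-0.1,0.1,0.8,0,0,0],[-0.1,0.1,0.8,0,0,0],[-0.1,0.1,0.8,0,0,0],[0,0.1,0.7,0,0,0],[0,0.1,0.4,0,0,0],[0,0,0,0,0,0]]]'; python3 - <<'E'
from h import *
go([505.7,-38.3,97],np.radians(7.5))
w=ctrl.get_image("wrist");t=ctrl.get_image("top")
a=cv2.resize(t["color"][120:264,190:382],(512,384),interpolation=cv2.INTER_CUBIC)
a=np.hstack([w["color"],a])
cv2.imwrite("pics/w1.png",cv2.resize(a,(800,300))[:,:,::-1])
E
```

```text
clock: 3.6
eef_pos: [501.1, -41.6, 98.4]
tool_rot: [3.136, -0.003, 0.122]
force: [0.5, 0.0, -0.0]
width: 0.2
t 3.6 tcp [501.1 -41.6  98.4] rpy [ 3.136e+00 -3.000e-03  1.220e-01] F [ 0.5  0.  -0. ] w 0.2
shift [ 0.16 -0.09  0.05] turn [ 0.055      -0.02666667 -0.08333333]
```

View pics/w1.png

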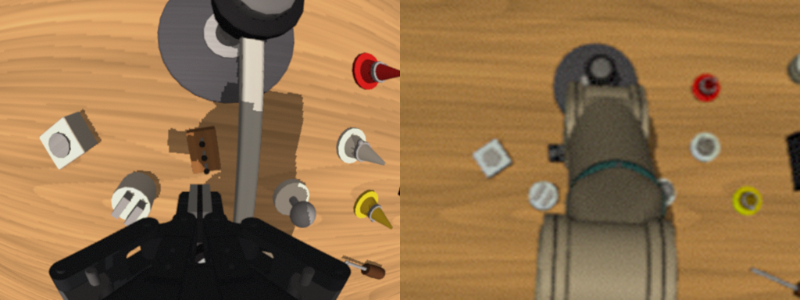

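```bash
python3 -m crank '[[[0,0.1,0,0,0,0],[0,0.1,0,0,0,0],[0,0.1,0,0,0,0],[-0.01,0.1,0,0,0,-0.2],[-0.02,0.13,0,0,0,-0.33],[-0.02,0.13,0,0,0,-0.33],[-0.02,0.13,0,0,0,-0.33],[-0.02,0.13,0,0,0,-0.33],[-0.02,0.13,0,0,0,-0.33],[-0.02,0.13,0,0,0,-0.33],[-0.02,0.13,0,0,0,-0.33],[-0.02,0.13,0,0,0,-0.33]]]'
cat >> h.py <<'E'
PV=np.array([624,-56.])
def geo():
    s=ctrl.read_state();r=np.array(s["eef_pos"][:2])-PV;y=s["tool_rot"][2]+np.pi
    u=np.array([np.cos(y),np.sin(y)]);n=np.array([-u[1],u[0]])
    print("t",round(s["clock"],2),"tool arm dir",np.degrees(y).round(1),"along",(r@u).round(1),"off",(r@n).round(1),"z",s["eef_pos"][2].round(1),"F",np.array(s["force"]).round(1))
E
python3 -c "
from h import *
geo();w=ctrl.get_image('wrist');save(w,'w2.png')"
```

```text
clock: 4.7
eef_pos: [511.3, -86.7, 108.9]
tool_rot: [3.129, -0.015, 0.445]
force: [-0.7, 0.7, 0.1]
width: 0.0
t 4.7 tool arm dir 205.5 along 114.9 off -20.8 z 108.9 F [-0.7  0.7  0.1]
```

View pics/w2.png

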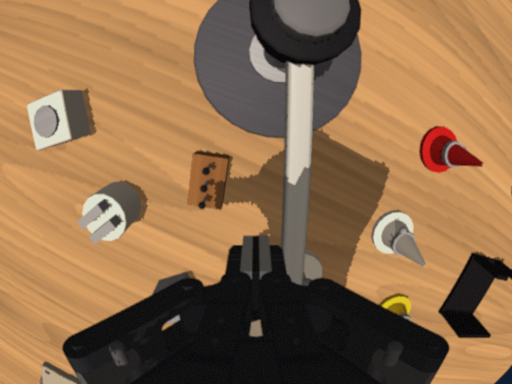

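```bash
python3 -m crank '[[[-0.02,0.13,0.06,0,0.02,-0.33],[-0.02,0.13,0.06,0,0.02,-0.33],[-0.02,0.13,0.06,0,0,-0.33],[-0.02,0.13,0.06,0,0,-0.33],[-0.02,0.13,0.06,0,0,-0.33],[-0.02,0.13,0.06,0,0,-0.33],[-0.02,0.13,0.06,0,0,-0.33],[-0.02,0.13,0.06,0,0,-0.33]]]'
python3 -c "
from h import *
geo()"
```

```text
clock: 5.42
eef_pos: [526.6, -117.7, 98.8]
tool_rot: [3.118, -0.018, 0.736]
force: [0.4, 0.8, -0.3]
width: 0.1
t 5.42 tool arm dir 222.2 along 113.7 off -19.7 z 98.8 F [ 0.4  0.8 -0.3]
```

```bash
python3 -m crank '[[[-0.02,0.13,0.02,0.05,0.05,-0.33],[-0.02,0.13,0.02,0.05,0.05,-0.33],[-0.02,0.13,0.02,0,0,-0.33],[-0.02,0.13,0.02,0,0,-0.33],[-0.02,0.13,0.02,0,0,-0.33],[-0.02,0.13,0.02,0,0,-0.33],[-0.01,0.07,0.02,0,0,-0.17],[0,0.04,0.02,0,0,-0.1]]]'
cat >> h.py <<'E'
def look(n,z=118):
    t=ctrl.get_image("top");s=ctrl.get_image("side")
    a=cv2.resize(t["color"][130:250,240:380],(420,360),interpolation=cv2.INTER_CUBIC)
    b=cv2.resize(s["color"][170:310,220:380],(411,360),interpolation=cv2.INTER_CUBIC)
    cv2.imwrite("pics/"+n,np.hstack([a,b])[:,:360*3,::-1][:, :800]);return t,s
E
python3 -c "
from h import *
geo();look('c1.png')"
```

```text
clock: 6.08
eef_pos: [545.4, -140.6, 97.3]
tool_rot: [3.119, -0.025, 0.984]
force: [-0.4, 0.0, 0.3]
width: 0.6
t 6.08 tool arm dir 236.4 along 114.0 off -18.7 z 97.3 F [-0.4  0.   0.3]
```

View pics/c1.png

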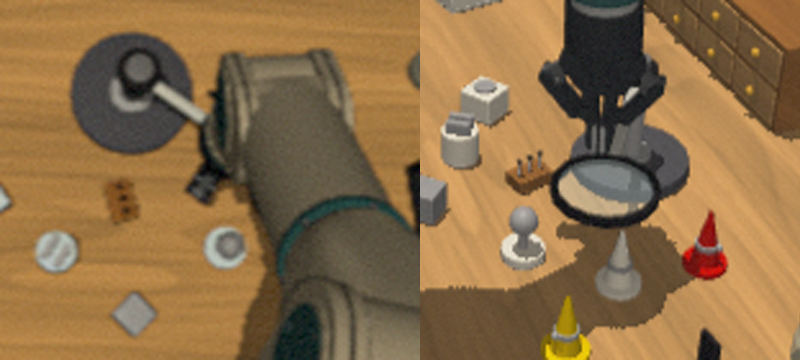

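```bash
cat >> h.py <<'E'
def rim(p,lo=225,hi=255):
    g=cv2.GaussianBlur(p["color"].max(2).astype(np.float32),(0,0),.7);best=[]
    a=np.radians(np.arange(0,360,3))
    for th in np.arange(lo,hi,.25):
      for r in np.arange(194,207,1.):
        c=PV+r*np.array([np.cos(np.radians(th)),np.sin(np.radians(th))])
        q=np.array([proj(p,(c[0]+48*np.cos(x),c[1]+48*np.sin(x),116)) for x in a]).astype(np.float32)
        best.append((cv2.remap(g,q[:,0],q[:,1],cv2.INTER_LINEAR).clip(0,90).mean(),th,r,*c.round(1)))
    return min(best)
E
python3 - <<'E'
from h import *
np.set_printoptions(precision=1,suppress=True)
s=ctrl.get_image("side");print("side",rim(s))
c=s["color"].astype(int);v,u=np.mgrid[:384,:512];sat=c.max(2)-c.min(2)
roi=(abs(u-298)<14)&(abs(v-276)<20)
m,ce,st=blob((sat<45)&(c.max(2)>80)&roi,(298,277));print("cone",ce,st)
o=outer(m);lo=o[o[:,1]>st[1]+st[3]-9];print("footfit z3",fit(s,lo,3))
X0=(531.8,-232.2)
print("pred foot/tip",proj(s,(*X0,0)),proj(s,(*X0,70)),"tip seen",o[np.argmin(o[:,1])],atz(s,*o[np.argmin(o[:,1])],68))
E
```

```text
side (np.float32(39.137627), np.float64(236.25), np.float64(196.0), np.float64(515.1), np.float64(-219.0))
cone [297.2 276. ] [288 259  19  29 318]
footfit z3 (array([ 529.7, -235.7]), np.float64(22.263780160705096))
pred foot/tip [297.1 280.8] [298.9 259.4] tip seen [299 259] [ 533.8 -228.7   68. ]
```

```bash
python3 -m crank '[[[-0.01,0.07,0.01,0.05,0.05,-0.17],[-0.01,0.07,0.01,0.05,0.05,-0.17],[-0.01,0.07,0.01,0,0,-0.17],[-0.01,0.07,0.01,0,0,-0.17],[-0.01,0.05,0.01,0,0,-0.1],[0,0.03,0,0,0,0],[0,0,0,0,0,0]]]'
python3 - <<'E'
from h import *
geo();s=ctrl.get_image("side");print(rim(s,232,250))
E
```

```text
clock: 6.82
eef_pos: [554.1, -147.2, 95.6]
tool_rot: [3.129, -0.035, 1.074]
force: [-1.1, 0.6, 0.6]
width: -0.2
t 6.82 tool arm dir 241.5 along 113.5 off -18.0 z 95.6 F [-1.1  0.6  0.6]
(np.float32(40.636806), np.float64(241.75), np.float64(196.0), np.float64(531.2), np.float64(-228.7))
```

```bash
python3 -m crank '[[[0,0.03,0,0,0,0],[0,0,0,0,0,0],[0,-0.2,0,0,0,0],[0,-0.4,0,0,0,0],[0,-0.4,-0.3,0,0,0],[0,-0.2,-0.8,0,0,0],[0,0,-0.9,0,0,0],[0,0,-0.9,0,0,0],[0,0,-0.9,0,0,0],[0,0,0,0,0,0]]]'
python3 - <<'E'
from h import *
geo();t,s=look('c2.png');print("side",rim(s,232,250),"top",rim(t,232,250))
E
```

```text
clock: 7.7
eef_pos: [513.9, -129.9, 211.2]
tool_rot: [3.136, -0.033, 1.076]
force: [1.3, -0.4, 0.3]
width: -0.2
t 7.7 tool arm dir 241.7 along 117.3 off -61.8 z 211.2 F [ 1.3 -0.4  0.3]
side (np.float32(40.792934), np.float64(242.25), np.float64(196.0), np.float64(532.7), np.float64(-229.5)) top (np.float32(83.30726), np.float64(234.25), np.float64(194.0), np.float64(510.7), np.float64(-213.4))
```

View pics/c2.png

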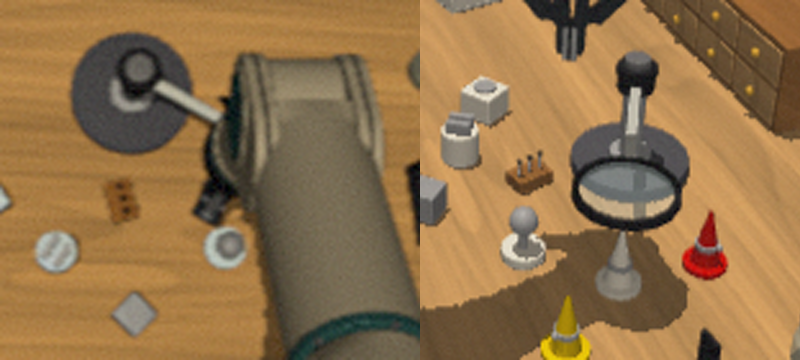

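```bash
python3 -c "
from h import *
go([624,-56,175])"
```

```text
t 7.8 tcp [ 511.6 -129.7  207.6] rpy [ 3.141 -0.031  1.076] F [-0.5  0.3 -0.8] w -0.0
shift [3.91 2.13 1.21] turn [ 0.00333333 -0.29666667 -0.        ]
```

```bash
python3 -m crank '[[[0.4,0.2,0,0,-0.3,0],[0.6,0.35,0,0,0,0],[0.6,0.35,0,0,0,0],[0.6,0.35,0,0,0,0],[0.6,0.35,0,0,0,0],[0.4,0.2,0.1,0,0,0],[0.2,0.1,0.3,0,0,0],[0,0,0.3,0,0,0],[0,0,0,0,0,0]]]'
python3 - <<'E'
from h import *
go([624,-56,152])
t=ctrl.get_image("top");s=ctrl.get_image("side");print(rim(t,232,250),rim(s,232,250))
a=cv2.resize(t["color"][130:250,240:380],(420,360),interpolation=cv2.INTER_CUBIC)
b=cv2.resize(s["color"][165:235,260:340],(380,360),interpolation=cv2.INTER_CUBIC)
cv2.imwrite("pics/p1.png",np.hstack([a,b])[:,:,::-1])
E
```

```text
clock: 8.55
eef_pos: [603.3, -66.1, 171.4]
tool_rot: [-3.122, 0.014, 1.073]
force: [-0.3, -0.4, -0.6]
width: -0.1
t 8.55 tcp [603.3 -66.1 171.4] rpy [-3.122  0.014  1.073] F [-0.3 -0.4 -0.6] w -0.1
shift [0.63 0.46 0.63] turn [-0.18333333  0.13666667 -0.00166667]
(np.float32(79.27744), np.float64(234.0), np.float64(194.0), np.float64(510.0), np.float64(-212.9)) (np.float32(41.365078), np.float64(242.25), np.float64(196.0), np.float64(532.7), np.float64(-229.5))
```

View pics/p1.png

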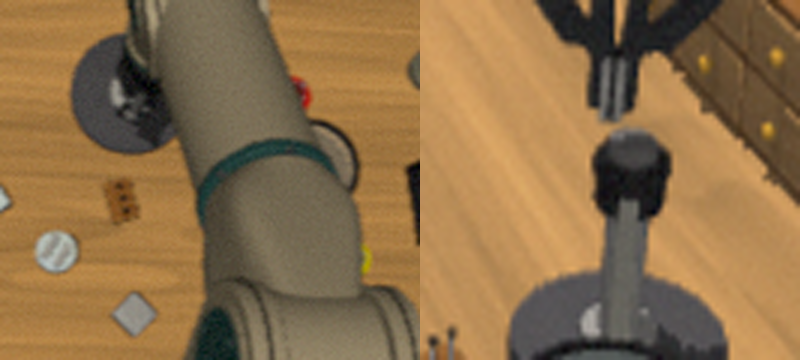

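```bash
python3 -m crank '[[[0.3,0.2,0,-0.18,0.14,0],[0.25,0.2,0,0,0,0],[0.1,0.1,0,0,0,0],[0,0,0,0,0,0],[0,0,0,0,0,0]]]'
python3 -c "
from h import *
go([624,-56,150])"
```

```text
clock: 9.07
eef_pos: [628.0, -58.7, 174.5]
tool_rot: [3.136, -0.002, 1.068]
force: [-0.4, 0.6, 0.2]
width: 0.2
t 9.07 tcp [628.  -58.7 174.5] rpy [ 3.136e+00 -2.000e-03  1.068e+00] F [-0.4  0.6  0.2] w 0.2
shift [ 0.01 -0.17  0.82] turn [ 0.05666667 -0.02       -0.        ]
```

```bash
python3 -m crank '[[[0,-0.1,0.2,0,0,0],[0,-0.06,0.2,0,0,0],[0,0,0.2,0,0,0],[0,0,0.1,0,0,0],[0,0,0,0,0,0],[0,0,0,0,0,0]]]'
python3 -c "
from h import *
go([624,-56,141])"
```

```text
clock: 9.57
eef_pos: [622.6, -56.7, 151.2]
tool_rot: [3.136, -0.001, 1.068]
force: [0.2, 0.7, -0.5]
width: -0.1
t 9.57 tcp [622.6 -56.7 151.2] rpy [ 3.136e+00 -1.000e-03  1.068e+00] F [ 0.2  0.7 -0.5] w -0.1
shift [0.04 0.03 0.34] turn [ 0.05 -0.01 -0.  ]
```

```bash
python3 -m crank '[[[0,0,0.07,0,0,0],[0,0,0.07,0,0,0],[0,0,0.07,0,0,0],[0,0,0.03,0,0,0],[0,0,0,0,0,0]]]'; python3 -c "
from h import *
go([624,-56,141])"
```

```text
clock: 9.98
eef_pos: [622.8, -56.8, 144.0]
tool_rot: [3.136, -0.001, 1.068]
force: [-1.2, 0.0, 2.8]
width: 0.3
t 9.98 tcp [622.8 -56.8 144. ] rpy [ 3.136e+00 -1.000e-03  1.068e+00] F [-1.2  0.   2.8] w 0.3
shift [0.04 0.02 0.1 ] turn [ 0.05333333 -0.01       -0.        ]
```

```bash
python3 -m crank '[[[0,0,0.06,0,0,0],[0,0,0.05,0,0,0],[0,0,0,0,0,0]]]'; python3 -m crank '[[[0,0,0.03,0,0,0],[0,0,0,0,0,0]]]'
```

```text
clock: 10.23
eef_pos: [622.9, -56.8, 141.4]
tool_rot: [3.135, -0.001, 1.068]
force: [-1.4, 0.4, 4.0]
width: 0.0
clock: 10.4
eef_pos: [622.9, -56.8, 141.4]
tool_rot: [3.135, -0.001, 1.067]
force: [-2.3, -0.1, 4.0]
width: -0.0
```

```bash
python3 -m crank '[[[0,0,0.06,0,0,0],[0,0,0.06,0,0,0],[0,0,0,0,0,0]]]'; python3 -m crank '[[[0,0,0.1,0,0,0],[0,0,0.1,0,0,0]]]'
```

```text
clock: 10.65
eef_pos: [622.9, -56.8, 141.8]
tool_rot: [3.134, -0.0, 1.067]
force: [-0.9, 1.0, 2.7]
width: -0.1
clock: 10.82
eef_pos: [623.3, -56.9, 140.5]
tool_rot: [3.131, 0.0, 1.067]
force: [-9.9, 0.0, 32.0]
width: -0.1
```

```bash
python3 -m crank '[[[0,0,-0.2,0,0,0],[0,0,-0.3,0,0,0],[0,0,-0.6,0,0,0],[0,0,-0.8,0,0,0],[0,0,-0.8,0,0,0],[0,0,-0.8,0,0,0],[-0.4,-0.8,-0.4,0,0,0],[-0.4,-0.9,0,0,0,0],[-0.4,-0.9,0,0,0,0],[-0.4,-0.9,0,0,0,0],[-0.4,-0.9,0,0,0,0],[-0.4,-0.9,0,0,0,0]]]'; python3 -c "
from h import *
go([420,200,260])"
```

```text
clock: 11.82
eef_pos: [450.6, -41.9, 260.9]
tool_rot: [3.12, -0.009, 1.066]
force: [-0.1, 1.0, -0.2]
width: 0.0
t 11.82 tcp [450.6 -41.9 260.9] rpy [ 3.12  -0.009  1.066] F [-0.1  1.  -0.2] w 0.0
shift [ 6.56 -4.79 -0.02] turn [ 0.20833333 -0.08166667 -0.00166667]
```

```bash
python3 -m crank '[[[0.6,-0.45,0,0,0,0],[0.6,-0.45,0,0,0,0],[0.7,-0.5,0,0,0,0],[0.7,-0.5,0,0,0,0],[0.7,-0.5,0,0,0,0],[0.7,-0.5,0,0,0,0],[0.7,-0.5,0,0,0,0],[0.7,-0.5,0,0,0,0],[0.4,-0.3,0,0,0,0],[0.2,-0.1,0,0,0,0],[0,0,0,0,0,0],[0,0,0,0,0,0]]]'
python3 - <<'E'
from h import *
np.set_printoptions(precision=1,suppress=True)
go([420,200,260]);t,s=look("f1.png");print("top",rim(t,232,252),"side",rim(s,232,252))
c=t["color"].astype(int);V=c.max(2);sat=V-c.min(2);v,u=np.mgrid[:384,:512]
m,ce,st=blob((V<105)&(sat<25)&(abs(u-284)<24)&(abs(v-161)<24),(284,161));print("foot",fit(t,outer(m),18))
m=(V>60)&(sat<25)&(abs(u-286.5)<5)&(abs(v-152.5)<6);print("switch grey",m.sum(),atz(t,u[m].mean(),v[m].mean(),147))
c=s["color"].astype(int);V=c.max(2);sat=V-c.min(2)
m,ce,st=blob((sat<45)&(V>80)&(abs(u-298)<14)&(abs(v-276)<20),(298,277));print("side cone",ce,st)
# sub-fits: free rim centre
E
```

```text
clock: 12.82
eef_pos: [418.0, 185.7, 259.4]
tool_rot: [3.119, -0.008, 1.061]
force: [-0.1, -0.0, 0.7]
width: -0.1
t 12.82 tcp [418.  185.7 259.4] rpy [ 3.1 -0.   1.1] F [-0.1 -0.   0.7] w -0.1
shift [ 0.5 -0.2 -0. ] turn [ 0.2 -0.1 -0. ]
top (np.float32(66.81303), np.float64(242.5), np.float64(199.0), np.float64(532.1), np.float64(-232.5)) side (np.float32(42.58222), np.float64(242.25), np.float64(197.0), np.float64(532.3), np.float64(-230.3))
foot (array([623.2, -56.7]), np.float64(65.91922377297361))
switch grey 73 [624.6 -56.1 147. ]
side cone [297.3 276.7] [288 259  19  30 316]
```

View pics/f1.png

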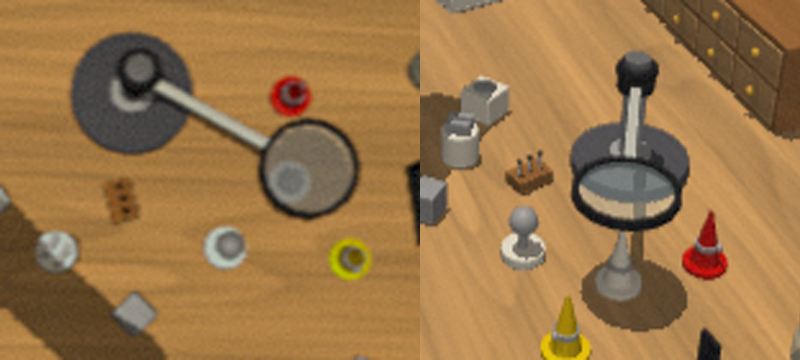

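```bash
python3 -c "
from h import *
print(ctrl.finish_job())"
```

```text
the job is handed in; nothing more can be done
None
```

The lens now stands over the white ring cone, the lamp switch has been pressed and released, and the job is handed in. It took about 13 s of robot time.

- **Centring:** I pushed the loupe arm about 55° anticlockwise with the closed fingertips. The top camera puts the lens centre at (532.1, −232.5) mm and the cone at (531.8, −232.2) mm. The side camera agrees to about 2–3 mm, which is roughly the calibration limit. In the raw top picture the cone looks off-centre, because that camera views it from the side.
- **Foot and cone:** Before and after fits of the foot agree within 1 mm. The cone shows in the same pixels within 1. I saw no bystander moved in the last picture.
- **Switch:** The fingertip went down to 140.5 mm, about 6.5 mm below the switch's nominal 147 mm top. I did not see the switch's own travel value; that it went all the way down is inferred from this depth and from reaching a hard stop. I saw nothing to suggest it stuck down, but I only checked its position from above afterwards, not its height.
- **Less gentle than intended:** At the end of the press the force rose briefly to 32 N, with about 10 N sideways, far above the 4 N the switch needs. My last rows pushed onto the stop after smaller steps had shown no movement.
- **Finish:** The fingertip was about 260 mm up, away from the loupe, and touching nothing.

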